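Rack the setting pillars by height

TASK

Put the four turned steel setting pillars back in the aluminium rack: one standing upright and wholly inside each bay, in order of height, the tallest in the bay next to the dish of weld nuts and the shortest at the far end. Leave the dish and the V-block where they stand.

Things in the scene. Friction and masses are not known exactly. Their poses are not given: they have to be found in the camera images.
- pillar_26: turned steel setting pillar, the shortest of four of like shape: a plain upright cylinder, 26 mm diameter, 26 mm high, shallow groove round it near the top, dark tapped hole in the top; about 0.11 kg, loose, stands upright on the table. Origin: centre of its underside, z up along its axis.
- pillar_38: turned steel setting pillar, the second shortest of four of like shape: a plain upright cylinder, 26 mm diameter, 38 mm high, shallow groove round it near the top, dark tapped hole in the top; about 0.16 kg, loose, stands upright on the table. Origin: centre of its underside, z up along its axis.
- pillar_50: turned steel setting pillar, the second tallest of four of like shape: a plain upright cylinder, 26 mm diameter, 50 mm high, shallow groove round it near the top, dark tapped hole in the top; about 0.21 kg, loose, stands upright on the table. Origin: centre of its underside, z up along its axis.
- pillar_62: turned steel setting pillar, the tallest of four of like shape: a plain upright cylinder, 26 mm diameter, 62 mm high, shallow groove round it near the top, dark tapped hole in the top; about 0.25 kg, loose, stands upright on the table. Origin: centre of its underside, z up along its axis.
- pillar_rack: low aluminium rack, screwed down, 68 mm deep (its x) and 256 mm long (its y). Origin: centre of its underside, z up. Its flat top, on which the pillars stand, is 6 mm above the origin. Five ribs 6 mm wide, 5 mm high above that top, across the rack at y = -120, -60, 0, 60 and 120 mm part it into four bays, each lined with dark rubber, 54 mm wide along y and open at front and back; bay centres at x = 0, y = -90, -30, 30 and 90 mm.
- parts_dish: round steel dish of weld nuts, 95 mm diameter, 28 mm high, loose on the table about 20 mm beyond one end of the rack (either end); origin: centre of its underside. It tells which end of the rack is the tall end; it stays where it is.
- v_block: steel V-block, 45 x 48 x 36 mm high, loose on the table beyond the rack's other end; origin: centre of its underside. It stays where it is.
Not all that is in view belongs to the job. What is shaped like the pillar_26 but blue or pink is not meant.

How it is judged:
At the end, for the whole second after the job is handed in: All pillars upright (0.06 rad) and at rest flat on the rack (3 mm), within 15 mm of the bay centre along the rack and 20 mm of its centre line; heights 62, 50, 38, 26 from the dish end. Dish and V-block moved at most 20 mm (x of pillar_26 in the frame of pillar_rack between -0.02 and 0.02 m and z of pillar_26 in the frame of pillar_rack between 0.003 and 0.009 m and angle between each of pillar_26, pillar_38, pillar_50, pillar_62's own z axis and vertical below 0.06 rad and linear speed of each of pillar_26, pillar_38, pillar_50, pillar_62 below 0.02 m/s and angular speed of each of pillar_26, pillar_38, pillar_50, pillar_62 below 0.2 rad/s and x of pillar_38 in the frame of pillar_rack between -0.02 and 0.02 m and z of pillar_38 in the frame of pillar_rack between 0.003 and 0.009 m and x of pillar_50 in the frame of pillar_rack between -0.02 and 0.02 m and z of pillar_50 in the frame of pillar_rack between 0.003 and 0.009 m and x of pillar_62 in the frame of pillar_rack between -0.02 and 0.02 m and z of pillar_62 in the frame of pillar_rack between 0.003 and 0.009 m and ((y of parts_dish in the frame of pillar_rack above 0 m and y of pillar_26 in the frame of pillar_rack between -0.105 and -0.075 m and y of pillar_38 in the frame of pillar_rack between -0.045 and -0.015 m and y of pillar_50 in the frame of pillar_rack between 0.015 and 0.045 m and y of pillar_62 in the frame of pillar_rack between 0.075 and 0.105 m) or (y of parts_dish in the frame of pillar_rack below 0 m and y of pillar_26 in the frame of pillar_rack between 0.075 and 0.105 m and y of pillar_38 in the frame of pillar_rack between 0.015 and 0.045 m and y of pillar_50 in the frame of pillar_rack between -0.045 and -0.015 m and y of pillar_62 in the frame of pillar_rack between -0.105 and -0.075 m))); the robot touches nothing.
It fails at once if the dish is shifted more than 20 mm (distance of parts_dish from where it was at the start of the episode above 0.02 m).
It fails at once if the V-block is shifted more than 20 mm (distance of v_block from where it was at the start of the episode above 0.02 m).
It also fails if it takes over 93 s, if anything falls off the work surface, if the arm or the gripper's body presses on something with over 40 N, if the wrist force passes 120 N, or if a joint passes its speed limit or range.

ROBOT

A 6-joint arm with a two-finger parallel gripper is mounted at the origin on a cart in front of the work surface, level with it; the furniture and walls round the work are solid. World frame = base frame: x ahead of the robot, y to its left, z up, the work surface at z = 0. Lengths are in m, angles in rad, forces in N, time in s.
With the tool pointing down it reaches from about 0.25 to 0.775 m from the base axis. Payload 4 kg.
Tool frame: the origin (TCP) lies midway between the tips of the shut fingers; the grasp point (between the pads) lies robot.grip_point_offset behind it (robot.grip_point_offset is the distance from the TCP to the grasp point, in m); z points along the fingers, x is the direction in which the jaws open and shut, and the axes are right-handed (so a half turn about z gives the same grasp; the last joint's range is limited). The gripper opens to 94 mm and grips with 3 to 60 N. Pads are 16 mm wide; open, the fingers measure 119 mm over their backs; the gripper's body (75 mm by 177 mm) begins 78 mm behind the grasp point.
Start: joints at [-1.368, 0.087, 1.371, -0, 1.684, -0.103], TCP at [0.166, -0.525, 0.206] pointing down, gripper open.
Joint ranges: [-3.1, 3.1], [-0.76, 2.03], [0.27, 2.55], [-1.08, 4.22], [0.17, 2.65], [-2.57, 2.57]. Speed limits (rad/s): [2.79, 2.79, 3.14, 3.14, 3.14, 3.14].

INTERFACE

Orientations are given as [roll, pitch, yaw] about the fixed x, y, z axes, in that order (R = Rz(yaw) Ry(pitch) Rx(roll)).
In Python, from bench import robot, optics, finder gives the robot as it stands. The module is installed in compiled form; this text tells all that it offers.
- The arm moves only by the tool arm_command, never from a script. Its argument "plan" is a list of rows, each a list of 5 numbers: the opening, from 0 (shut) to 1 (fully open), then the shift along the world's x, y, z in m, then the turn about the world's z in degrees. A call has 1 to 10 rows; each row is the pose to reach, as a shift and turn from the pose commanded when the call began; what a row does not reach only later rows make up. A row lasts 1/8 s, in which the tool goes at most 62.5 mm and 10.7 degrees, less where a joint would pass 70% of its speed; a pose out of reach is approached as far as the arm can. A call with a gripper value outside its range is refused whole. The fingers move at their own pace and stop on an object; the grip force is fixed at half the most. Time passes only in rows, so rows that repeat a pose let the fingers close. It gives the time, the measured TCP pose, the force and the opening at its end, in the units of the state.
- robot.get_obs(): the state, without advancing time (a new reading comes with each control period).
- optics.snapshot(name): name is "scene" or "top" or "wrist"; returns a dict with "image" (400x640x3 uint8, red, green, blue), "fx", "fy", "cx", "cy" (pixels), "position" and "rotation" of the camera in the world; the wrist camera has in their place "hand_eye" (4x4, takes a point from camera to tool coordinates, whose origin is the TCP and whose axes are the tool frame's). Camera axes: x right, y down, z forward; pixel columns grow to the right and rows downward; lengths in m; the calibration is good to about 2 mm. The wrist camera is an equidistant fisheye: a pixel r from the principal point sees the ray r / f radians off the axis. A picture is of the moment at which its call begins: read the wrist's pose just before it. There is no depth.
- robot.close_job(): hands the job in, once; it reports no verdict.
Trained networks look in the newest picture that a camera, given by its name, has taken for a name from the list of things; names that differ only in an ending like _2 or _b are one class to them, and where a whole thing is asked for, a point or a joint stands for the part that bears it (a point fixed in the world has none). Each returns a list of dicts, best first, with "p" (0 to 1); they miss things now and then, are a little off and sometimes report something else, mostly with a low value. They report only what shows in the picture. A call takes as long as a camera call. They do not tell look-alikes from the thing itself.
- finder.masks_of(label, camera): "pixels" (400x640 bool, what is visible of it) and "extent" ([left, top, right, bottom] in pixels, round what is visible of it).
The state is a dict: "time": time; "joint_positions": joint angles; "qvel": joint speeds; "joint_torque": joint torques, N m; "tool_pos": TCP position; "ee_rot": TCP orientation; "wrist_force": force on the tool from outside, world axes, zero at the start; "wrist_torque": the same for the moment, N m; "width": finger opening in m.
Only numpy, scipy, OpenCV 4.12 (cv2) and the standard library are available. Lean on these libraries where they do the work, as an engineer would, in place of code of your own. Each camera call takes 0.05 s, during which the arm holds its last target.

## Working session

There is one attempt and no reset: what is moved stays moved. The work goes in short steps, Python scripts to look and compute and a tool call to move; the robot and the scene stay as the last step left them, time stands still between calls to the robot, and variables do not carry over. Pictures are saved under pics/ and viewed, and the job is handed in when it is done.

Besides the shell and the picture viewer there is one more tool, called as name(argument=value, ...), one argument or row to a line, values as JSON. arm_command: Moves the arm, as the interface text tells. Its arguments: {"type":"object","properties":{"plan":{"type":"array","items":{"type":"array","items":{"type":"number"}}}},"required":["plan"]}

```bash
mkdir -p pics; ls; python3 - <<'E'
from bench import robot, optics, finder
import cv2
o=robot.get_obs(); print(o); print(robot.grip_point_offset)
for n in ["scene","top","wrist"]:
    s=optics.snapshot(n); cv2.imwrite(f"pics/{n}0.png",s["image"][:,:,::-1])
    print(n,{k:v for k,v in s.items() if k!="image"})
E
```

```text
pics
{'time': 0.0, 'joint_positions': array([-1.36811858e+00,  8.79300805e-02,  1.37227595e+00,  1.80419631e-07,
        1.68357827e+00, -1.03070608e-01]), 'qvel': array([ 0.00263597,  0.00094711,  0.00060718,  0.00105476, -0.00133352,
        0.00110613]), 'joint_torque': array([ 5.18051384e-04, -3.40185428e+01, -3.02425039e+01,  7.16775586e-02,
        3.28826567e-02, -1.77904067e-04]), 'tool_pos': array([ 0.16545253, -0.52394192,  0.20430679]), 'ee_rot': array([-3.14136698e+00,  2.17999363e-03, -1.26504770e+00]), 'wrist_force': array([0.01473466, 0.1140904 , 0.09280945]), 'wrist_torque': array([0.01895656, 0.01814329, 0.00436461]), 'width': 0.09389227066483176}
0.0188
scene {'fx': 412.34553596495834, 'fy': 412.34553596495834, 'cx': 325.20919734070503, 'cy': 198.06593980234098, 'position': array([ 0.29511505, -0.49737475,  0.67731217]), 'rotation': array([-2.40274142,  0.01862663, -0.49981696])}
top {'fx': 499.6005016963124, 'fy': 499.6005016963124, 'cx': 321.5710413469039, 'cy': 197.95187740318815, 'position': array([ 0.32405993, -0.07823697,  1.05118925]), 'rotation': array([-2.88719584, -0.0044205 , -1.10653697])}
wrist {'fx': 309.70691628693146, 'fy': 309.70691628693146, 'cx': 317.7655535396791, 'cy': 197.31196696117215, 'hand_eye': array([[ 9.99999909e-01,  1.45925905e-04,  4.00139934e-04,
         6.00508941e-04],
       [-2.37127026e-04,  9.71156767e-01,  2.38441769e-01,
        -6.89847108e-02],
       [-3.53803774e-04, -2.38441843e-01,  9.71156714e-01,
        -1.79420835e-01],
       [ 0.00000000e+00,  0.00000000e+00,  0.00000000e+00,
         1.00000000e+00]])}
```

View pics/scene0.png

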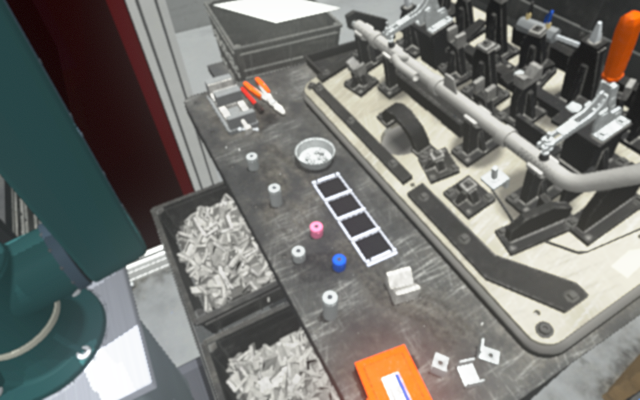

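View pics/top0.png

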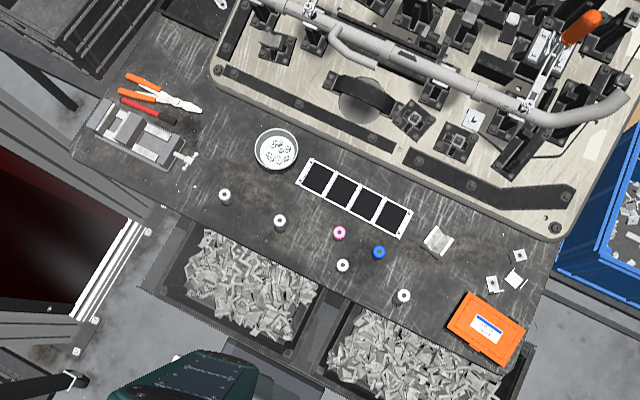

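View pics/wrist0.png

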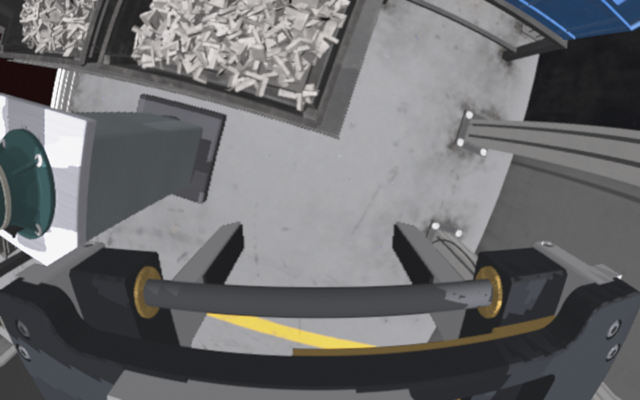

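```bash
cat > h.py <<'E'
from bench import robot, optics, finder
import cv2, numpy as np
from scipy.spatial.transform import Rotation as Ro
from scipy.optimize import minimize
def cam(s): return Ro.from_euler('xyz',s["rotation"]).as_matrix(), np.array(s["position"])
def proj(s,P):
    R,t=cam(s); q=(np.atleast_2d(P)-t)@R
    return np.c_[s["fx"]*q[:,0]/q[:,2]+s["cx"], s["fy"]*q[:,1]/q[:,2]+s["cy"]]
def ray(s,uv,z):
    R,t=cam(s); d=R@np.array([(uv[0]-s["cx"])/s["fx"],(uv[1]-s["cy"])/s["fy"],1.])
    return t+d*(z-t[2])/d[2]
def cyl(s,x,y,h,r=.013,z0=0):
    a=np.linspace(0,2*np.pi,40); c=np.c_[x+r*np.cos(a),y+r*np.sin(a)]
    P=np.r_[np.c_[c,np.full(40,z0)],np.c_[c,np.full(40,z0+h)]]
    return cv2.convexHull(proj(s,P).astype(np.float32))
def sil(s,x,y,h,z0=0,k=4):
    m=np.zeros((400*k,640*k),np.uint8)
    cv2.fillConvexPoly(m,np.round((cyl(s,x,y,h,z0=z0)+.5)*k-.5).astype(int),1)
    return m
def fit(views,h,xy0,z0=0,k=4):
    # views list of (s,mask)
    big=[(s,cv2.resize(m.astype(np.uint8),None,fx=k,fy=k,interpolation=cv2.INTER_NEAREST)) for s,m in views]
    def cost(p):
        c=0
        for s,m in big:
            r=sil(s,p[0],p[1],h,z0,k); c+=1-(r&m).sum()/max(1,(r|m).sum())
        return c/len(big)
    b=minimize(cost,xy0,method='Nelder-Mead',options=dict(initial_simplex=[xy0,[xy0[0]+.008,xy0[1]],[xy0[0],xy0[1]+.008]],xatol=2e-4,fatol=1e-4,maxiter=80))
    return b.x,b.fun
E
python3 - <<'E'
from h import *
S={n:optics.snapshot(n) for n in ["scene","top"]}
import pickle
M={}
for n in S:
    for l in ["pillar_26","pillar_38","pillar_50","pillar_62","pillar_rack","parts_dish","v_block"]:
        r=finder.masks_of(l,n); M[n,l]=r
        print(n,l,[(round(d["p"],2),[int(v) for v in d["extent"]],int(d["pixels"].sum())) for d in r])
pickle.dump((S,M),open("m0.pkl","wb"))
print(robot.get_obs()["time"])
E
```

```text
scene pillar_26 [(0.79, [323, 291, 342, 320], 430), (0.74, [245, 152, 260, 171], 192), (0.67, [334, 254, 348, 271], 202), (0.58, [271, 184, 281, 207], 204), (0.57, [310, 219, 323, 242], 187), (0.55, [292, 244, 307, 262], 186)]
scene pillar_38 [(0.79, [323, 291, 342, 320], 430), (0.74, [245, 152, 260, 171], 192), (0.67, [334, 254, 348, 271], 202), (0.58, [271, 184, 281, 207], 204), (0.57, [310, 219, 323, 242], 187), (0.55, [292, 244, 307, 262], 186)]
scene pillar_50 [(0.79, [323, 291, 342, 320], 430), (0.74, [245, 152, 260, 171], 192), (0.67, [334, 254, 348, 271], 202), (0.58, [271, 184, 281, 207], 204), (0.57, [310, 219, 323, 242], 187), (0.55, [292, 244, 307, 262], 186)]
scene pillar_62 [(0.79, [323, 291, 342, 320], 430), (0.74, [245, 152, 260, 171], 192), (0.67, [334, 254, 348, 271], 202), (0.58, [271, 184, 281, 207], 204), (0.57, [310, 219, 323, 242], 187), (0.55, [292, 244, 307, 262], 186)]
scene pillar_rack [(0.74, [311, 171, 398, 265], 3092)]
scene parts_dish [(0.71, [291, 139, 334, 166], 1002)]
scene v_block [(0.97, [385, 268, 421, 305], 871)]
top pillar_26 [(0.72, [336, 257, 
[... 253 characters left out ...]
, 227, 343, 239], 129), (0.58, [221, 188, 231, 200], 153), (0.44, [370, 244, 385, 258], 114)]
top pillar_50 [(0.72, [336, 257, 347, 270], 107), (0.68, [273, 212, 288, 230], 167), (0.63, [332, 227, 343, 239], 129), (0.58, [221, 188, 231, 200], 153), (0.44, [370, 244, 385, 258], 114)]
top pillar_62 [(0.72, [336, 257, 347, 270], 107), (0.68, [273, 212, 288, 230], 167), (0.63, [332, 227, 343, 239], 129), (0.58, [221, 188, 231, 200], 153), (0.44, [370, 244, 385, 258], 114)]
top pillar_rack [(0.87, [295, 158, 410, 238], 3698)]
top parts_dish [(0.71, [421, 224, 453, 256], 580), (0.67, [256, 125, 297, 169], 1374), (0.6, [333, 256, 349, 271], 122)]
top v_block [(0.72, [417, 225, 453, 257], 615)]
0.95
```

```bash
python3 - <<'E'
from h import *
import pickle
S,M=pickle.load(open("m0.pkl","rb"))
def crops(n,cs,f,k=8,w=24):
    im=S[n]["image"][:,:,::-1]
    cv2.imwrite(f,np.hstack([cv2.resize(im[y-w:y+w,x-w:x+w],None,fx=k,fy=k,interpolation=cv2.INTER_CUBIC) for x,y in cs]))
crops("scene",[(252,162),(275,195),(298,254),(330,303)],"pics/cs.png",4)
crops("top",[(224,196),(280,222),(343,265),(404,296)],"pics/ct.png",4)
a=cv2.imread("pics/cs.png");b=cv2.imread("pics/ct.png");cv2.imwrite("pics/c.png",np.vstack([a,b]))
im=S["top"]["image"][:,:,::-1]
cv2.imwrite("pics/rack.png",cv2.resize(im[110:260,240:460],None,fx=3.5,fy=3.5,interpolation=cv2.INTER_CUBIC))
E
```

```text
(no output)
```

View pics/c.png

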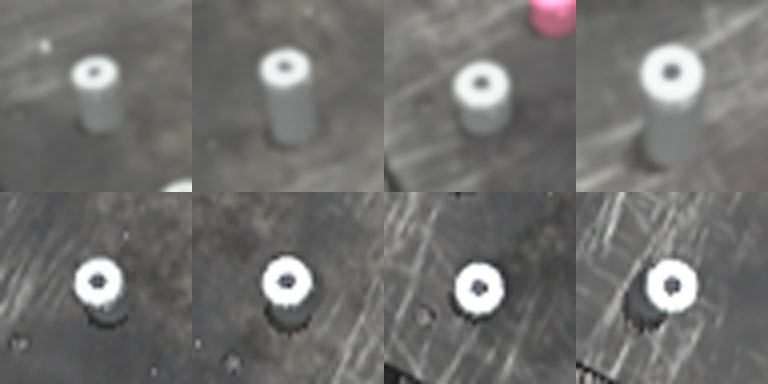

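View pics/rack.png

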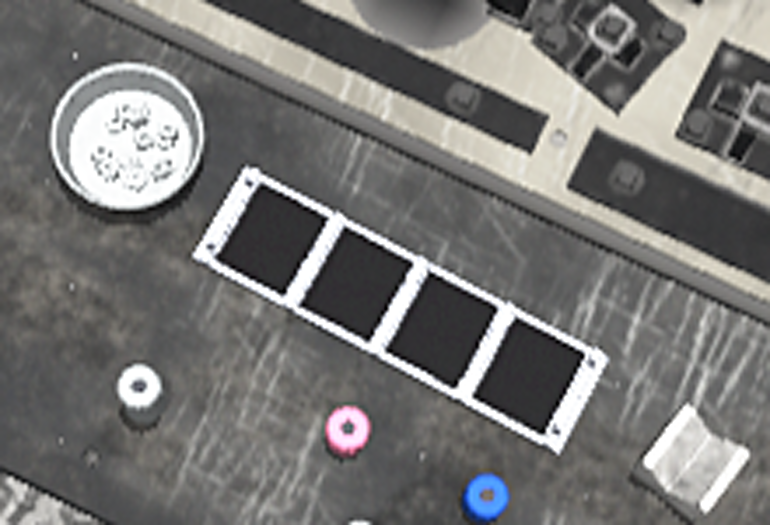

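```bash
python3 - <<'E'
from h import *
import pickle
from scipy.optimize import least_squares
S,M=pickle.load(open("m0.pkl","rb"))
C={"A":((252,159),(224,194)),"B":((274,188),(280,219)),"C":((298,251),(343,265)),"D":((330,297),(404,294))}
def disc(n,c,w=11):
    g=cv2.cvtColor(S[n]["image"],cv2.COLOR_RGB2GRAY); x,y=c
    p=cv2.resize(g[y-w:y+w+1,x-w:x+w+1],None,fx=8,fy=8,interpolation=cv2.INTER_CUBIC)
    m=(p>185).astype(np.uint8)
    cs,_=cv2.findContours(m,cv2.RETR_EXTERNAL,cv2.CHAIN_APPROX_NONE)
    ct=max(cs,key=cv2.contourArea); e=cv2.fitEllipse(cv2.convexHull(ct))
    return np.array([(e[0][0]+.5)/8-.5+x-w,(e[0][1]+.5)/8-.5+y-w]),[round(v/8,1) for v in e[1]]
for k,(a,b) in C.items():
    pa,ea=disc("scene",a); pb,eb=disc("top",b)
    f=lambda P:np.r_[proj(S["scene"],P)[0]-pa,proj(S["top"],P)[0]-pb]
    r=least_squares(f,[.4,0,.04])
    print(k,pa.round(1),ea,pb.round(1),eb,"P",r.x.round(4),"res",np.abs(r.fun).max().round(2), "baseless z=.0 xy by top for h", [ray(S["top"],pb,h).round(4)[:2] for h in (.026,.062)], [ray(S["scene"],pa,h).round(4)[:2] for h in (.026,.038,.05,.062)])
# rack
g=cv2.cvtColor(S["top"]["image"],cv2.COLOR_RGB2GRAY)
m=((g>185)).astype(np.uint8); z=np.zeros_like(m); z[150:245,290:415]=1; m&=z
n,l,st,ce=cv2.connectedComponentsWithStats(m); i=1+np.argmax(st[1:,4]); ys,xs=np.where(l==i)
rr=cv2.minAreaRect(np.c_[xs,ys].astype(np.float32)); print(st[i],rr)
hull=np.array([ray(S["top"],(u,v),.011)[:2] for u,v in zip(xs,ys)])
print(cv2.minAreaRect((hull*1000).astype(np.float32)))
box=cv2.boxPoints(cv2.minAreaRect((hull*1000).astype(np.float32)));print(box)
for n in ("scene","top"):
  for d in M[n,"parts_dish"]+M[n,"v_block"]:
    e=d["extent"]; print(n,d["p"],ray(S[n],((e[0]+e[2])/2,(e[1]+e[3])/2),.015).round(3))
E
```

```text
A [251.2 156. ] [7.8, 11.0] [224.1 194. ] [11.4, 11.9] P [0.4779 0.2228 0.0361] res 0.09 baseless z=.0 xy by top for h [array([0.4793, 0.2258]), array([0.4738, 0.2152])] [array([0.481 , 0.2342]), array([0.4776, 0.2207]), array([0.4742, 0.2072]), array([0.4708, 0.1937])]
B [273.8 187.7] [9.2, 12.0] [279.2 220. ] [11.9, 12.1] P [0.4788 0.0912 0.0483] res 0.11 baseless z=.0 xy by top for h [array([0.482, 0.095]), array([0.4765, 0.089 ])] [array([0.4856, 0.1121]), array([0.4821, 0.1008]), array([0.4786, 0.0896]), array([0.4751, 0.0784])]
C [297.9 250.8] [11.4, 13.2] [342.3 264.7] [11.8, 12.5] P [ 0.4577 -0.0642  0.025 ] res 0.17 baseless z=.0 xy by top for h [array([ 0.4572, -0.0641]), array([ 0.4525, -0.0646])] [array([ 0.4578, -0.0649]), array([ 0.4548, -0.0729]), array([ 0.4518, -0.0808]), array([ 0.4488, -0.0888])]
D [329.6 297.1] [14.7, 15.5] [403.6 294.9] [12.6, 13.4] P [ 0.4538 -0.1974  0.0607] res 0.19 baseless z=.0 xy by top for h [array([ 0.4579, -0.2015]), array([ 0.4532, -0.1972])] [array([ 0.4631, -0.1806]), array([ 0.46  , -0.1864]), array([ 0.4569, -0.1923]), array([ 0.4538, -0.1981])]
[ 295  158  119   82 1195] ((354.1539611816406, 197.1488037109375), (118.76470184326172, 31.647058486938477), 28.07248878479004)
((601.0271606445312, -22.067703247070312), (254.98367309570312, 69.61888122558594), 87.70259857177734)
[[ 561.135   -148.06168]
 [ 630.6979  -150.85246]
 [ 640.9193   103.92627]
 [ 571.35645  106.71706]]
scene 0.71 [0.618 0.182 0.015]
scene 0.97 [ 0.592 -0.223  0.015]
top 0.71 [ 0.594 -0.22   0.015]
top 0.67 [0.625 0.178 0.015]
top 0.6 [ 0.46  -0.062  0.015]
top 0.72 [ 0.59  -0.217  0.015]
```

```bash
python3 - <<'E'
from h import *
import pickle
S,M=pickle.load(open("m0.pkl","rb"))
for nm,uv,z in [("pink",(339.5,232.5),.026),("blue",(378.5,252),.026),("board edge",(420,167),.02),("edge2",(480,195),.02),("drum",(365,100),.05),("post",(415,120),.04),("tube",(400,72),.1),("clampstrip",(470,170),.03),("dish",(277,147),.028)]:
    print(nm,ray(S["top"],uv,z).round(3))
for nm,uv,z in [("pink",(316,229),.026),("blue",(339,262),.026),("drumtop",(400,105),.06),("postTL",(360,50),.08),("tube",(410,60),.12),("dish",(315,149),.028)]:
    print(nm,ray(S["scene"],uv,z).round(3))
im=S["scene"]["image"][:,:,::-1]
cv2.imwrite("pics/fx.png",cv2.resize(im[40:300,280:600],None,fx=2.4,fy=2.4,interpolation=cv2.INTER_CUBIC))
E
```

```text
pink [ 0.515 -0.03   0.026]
blue [ 0.514 -0.119  0.026]
board edge [ 0.724 -0.122  0.02 ]
edge2 [ 0.724 -0.262  0.02 ]
drum [0.799 0.049 0.05 ]
post [ 0.81  -0.068  0.04 ]
tube [0.866 0.004 0.1  ]
clampstrip [ 0.762 -0.22   0.03 ]
dish [0.623 0.175 0.028]
pink [ 0.513 -0.035  0.026]
blue [ 0.514 -0.126  0.026]
drumtop [0.872 0.188 0.06 ]
postTL [0.913 0.446 0.08 ]
tube [0.956 0.272 0.12 ]
dish [0.623 0.179 0.028]
```

View pics/fx.png

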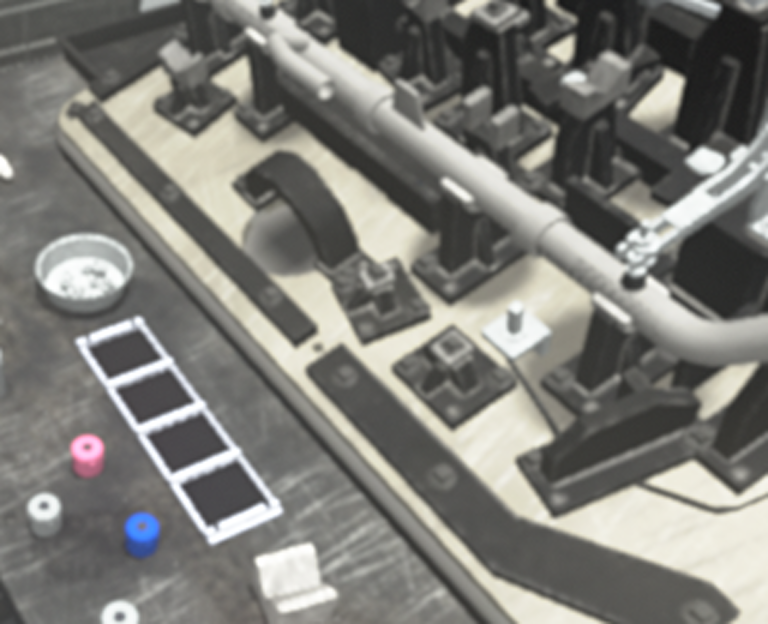

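The scene shows six cylinders. In the top view:

| Pixel (top view) | Measured height | Identified as |
|---|---|---|
| (224,194) | 36 mm | pillar_38 |
| (279,220) | 48 mm | pillar_50 |
| (342,265) | 25 mm | pillar_26, grey |
| (404,295) | 61 mm | pillar_62 |
| (340,233) | – | pink decoy |
| (378,252) | – | blue decoy |

The enlarged crop confirms that the four I need are grey. The dish is at the rack's +y end, so pillar_62 goes in the bay at y≈0.068. I'll start with pillar_62.

arm_command(
  plan=[
    [0.55,0.036,0.041,0,-3],
    [0.55,0.072,0.082,0,-6],
    [0.55,0.108,0.123,0,-9],
    [0.55,0.144,0.164,0,-12],
    [0.55,0.18,0.205,0,-15],
    [0.55,0.216,0.246,-0.02,-17],
    [0.55,0.252,0.287,-0.04,-19.8],
    [0.55,0.288,0.327,-0.06,-19.8],
    [0.55,0.288,0.327,-0.06,-19.8],
    [0.55,0.288,0.327,-0.06,-19.8],
  ],
)

```text
time: 2.2
tool_pos: [0.4535, -0.1978, 0.1458]
ee_rot: [3.141, -0.001, -1.61]
wrist_force: [0.6, -0.2, 0.9]
width: 0.0522
```

```bash
cat >> h.py <<'E'
def wproj(s,o,P):
    H=s["hand_eye"]; R=Ro.from_euler('xyz',o["ee_rot"]).as_matrix()
    q=(np.atleast_2d(P)-o["tool_pos"])@R          # tool
    q=(q-H[:3,3])@H[:3,:3]
    th=np.arctan2(np.hypot(q[:,0],q[:,1]),q[:,2]); ph=np.arctan2(q[:,1],q[:,0])
    return np.c_[s["cx"]+s["fx"]*th*np.cos(ph), s["cy"]+s["fy"]*th*np.sin(ph)]
def circ(x,y,z,r=.013):
    a=np.linspace(0,2*np.pi,60); return np.c_[x+r*np.cos(a),y+r*np.sin(a),0*a+z]
def overlay(s,o,items,f):
    im=s["image"][:,:,::-1].copy()
    im=cv2.resize(im,None,fx=1.25,fy=1.25)
    for P in items:
        p=wproj(s,o,P) if "hand_eye" in s else proj(s,P)
        cv2.polylines(im,[np.round((p+.5)*1.25-.5).astype(int)],False,(0,255,0),1)
    cv2.imwrite(f,im)
PIL={"62":(.4535,-.1976,.062),"26":(.4575,-.0645,.026),"50":(.4783,.0903,.05),"38":(.4773,.2214,.038)}
BAY={"62":(.6046,.0678),"50":(.6022,.0078),"38":(.5998,-.0521),"26":(.5974,-.1120)}
def allitems():
    L=[]
    for k,(x,y,h) in PIL.items(): L+=[circ(x,y,0),circ(x,y,h)]
    for k,(x,y) in BAY.items(): L+=[circ(x,y,.006)]
    c=np.array([.601,-.022]); v=np.array([.0401,.9992]); u=np.array([.9992,-.0401])
    b=[c+a*u*.034+d*v*.128 for a,d in [(1,1),(1,-1),(-1,-1),(-1,1),(1,1)]]
    L.append(np.array([[*p,.006] for p in b])); return L
E
python3 - <<'E'
from h import *
o=robot.get_obs(); s=optics.snapshot("wrist"); overlay(s,o,allitems(),"pics/w1.png")
E
```

```text
(no output)
```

View pics/w1.png

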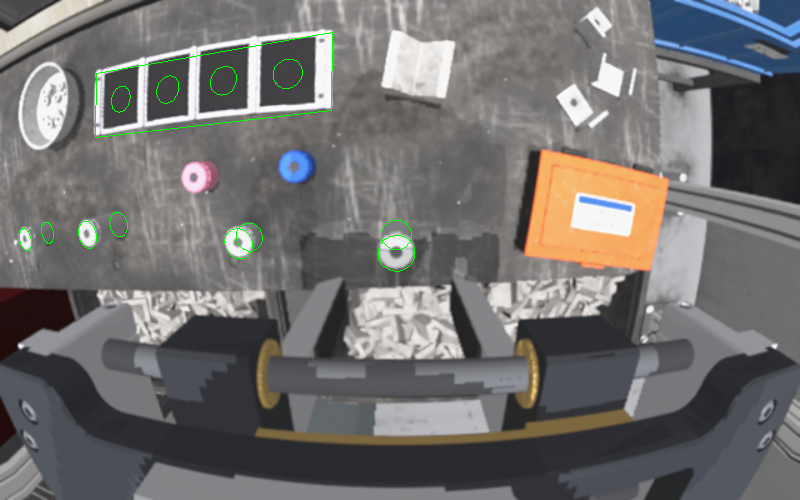

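The overlay agrees with the wrist picture: the pillar sits between the fingers at (397,250), and the rack outline matches. Now I'll go down and grip.

arm_command(
  plan=[
    [0.55,0,0,-0.05,0],
    [0.55,0,0,-0.1,0],
    [0.55,0,0,-0.12,0],
    [0.55,0,0,-0.12,0],
    [0,0,0,-0.12,0],
    [0,0,0,-0.12,0],
    [0,0,0,-0.12,0],
    [0,0,0,-0.12,0],
    [0,0,0,-0.06,0],
    [0,0,0,-0.02,0],
  ],
)

```text
time: 3.5
tool_pos: [0.4535, -0.1975, 0.1266]
ee_rot: [3.141, -0.001, -1.61]
wrist_force: [0.6, -0.3, -2.1]
width: 0.0256
```

arm_command(
  plan=[
    [0,0.025,0.044,0,0],
    [0,0.05,0.088,0,0],
    [0,0.075,0.133,0,0],
    [0,0.1,0.177,0,0],
    [0,0.125,0.221,0,0],
    [0,0.151,0.2655,0,0],
    [0,0.151,0.2655,0,0],
    [0,0.151,0.2655,-0.04,0],
    [0,0.151,0.2655,-0.07,0],
    [0,0.151,0.2655,-0.07,0],
  ],
)

```text
time: 4.75
tool_pos: [0.6009, 0.067, 0.0511]
ee_rot: [3.132, -0.001, -1.611]
wrist_force: [0.2, -0.8, -3.1]
width: 0.0255
```

```bash
python3 - <<'E'
from h import *
o=robot.get_obs(); print(o["tool_pos"],o["width"])
s=optics.snapshot("wrist"); overlay(s,o,allitems(),"pics/w2.png")
E
```

```text
[0.6008823  0.06702045 0.05107666] 0.02551056345169108
```

View pics/w2.png

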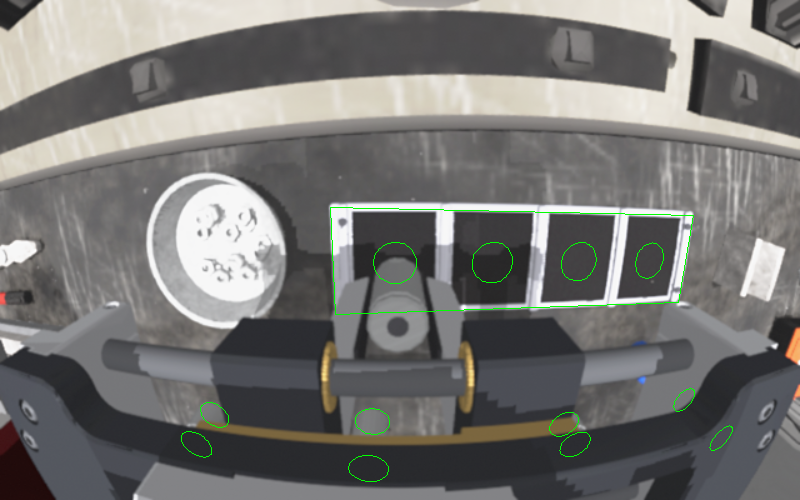

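arm_command(
  plan=[
    [0,0,0,-0.01,0],
    [0,0,0,-0.018,0],
    [0,0,0,-0.022,0],
    [0,0,0,-0.022,0],
    [0,0,0,-0.022,0],
  ],
)

```text
time: 5.42
tool_pos: [0.6048, 0.068, 0.0338]
ee_rot: [-3.141, -0.0, -1.61]
wrist_force: [0.1, 0.5, -3.5]
width: 0.0257
```

arm_command(
  plan=[
    [0,0,0,-0.002,0],
    [0,0,0,-0.002,0],
    [0.45,0,0,-0.002,0],
    [0.45,0,0,-0.002,0],
    [0.45,0,0,-0.002,0],
    [0.45,0,0,0.03,0],
    [0.45,0,0,0.085,0],
    [0.5,0,0,0.11,0],
    [0.5,0,0,0.11,0],
  ],
)

```text
time: 6.55
tool_pos: [0.6063, 0.068, 0.1465]
ee_rot: [-3.135, 0.0, -1.611]
wrist_force: [0.5, 0.7, -0.6]
width: 0.0468
```

```bash
cat >> h.py <<'E'
def two(f,z=None):
    s=optics.snapshot("scene"); t=optics.snapshot("top")
    a=cv2.resize(s["image"][100:340,220:460],None,fx=1.65,fy=1.65,interpolation=cv2.INTER_CUBIC)
    b=cv2.resize(t["image"][100:340,200:440],None,fx=1.65,fy=1.65,interpolation=cv2.INTER_CUBIC)
    cv2.imwrite(f,np.hstack([a,b])[:,:,::-1]); return s,t
E
python3 - <<'E'
from h import *
print(robot.get_obs()["tool_pos"],robot.get_obs()["width"]); o=robot.get_obs(); s=optics.snapshot("wrist"); overlay(s,o,allitems()+[circ(*BAY["62"],.068)],"pics/w3.png")
E
```

```text
[0.60634603 0.06801632 0.14651041] 0.046821889329071456
```

View pics/w3.png

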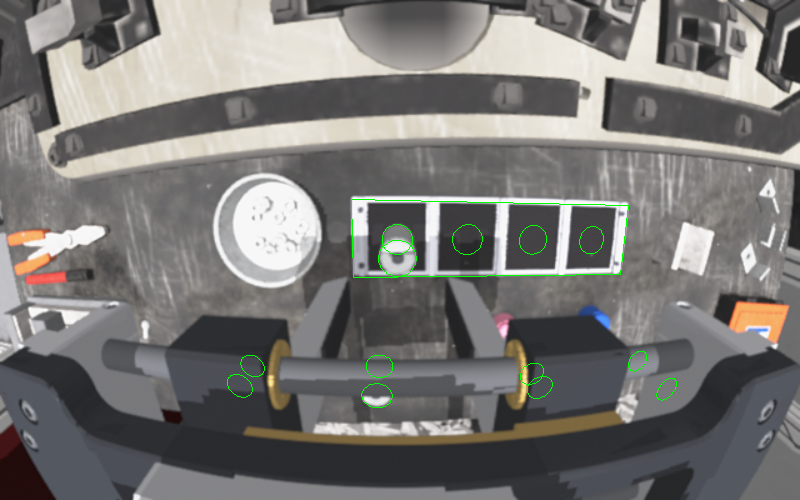

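pillar_62 is standing in its bay: its top at (397,257) matches the predicted circle. Next is pillar_50.

arm_command(
  plan=[
    [0.55,-0.042,0.007,0,0],
    [0.55,-0.085,0.015,0,0],
    [0.55,-0.1265,0.022,0,0],
    [0.55,-0.1265,0.022,-0.01,0],
    [0.55,-0.1265,0.022,-0.04,0],
    [0.55,-0.1265,0.022,-0.09,0],
    [0.55,-0.1265,0.022,-0.122,0],
    [0.55,-0.1265,0.022,-0.124,0],
    [0.55,-0.1265,0.022,-0.124,0],
  ],
)

```text
time: 7.72
tool_pos: [0.4786, 0.0899, 0.0194]
ee_rot: [3.141, -0.0, -1.611]
wrist_force: [0.9, 0.2, 0.1]
width: 0.0519
```

```bash
python3 - <<'E'
from h import *
o=robot.get_obs(); print(o["tool_pos"]);s=optics.snapshot("wrist"); overlay(s,o,allitems(),"pics/w4.png")
E
```

```text
[0.4786238  0.08985726 0.01942286]
```

View pics/w4.png

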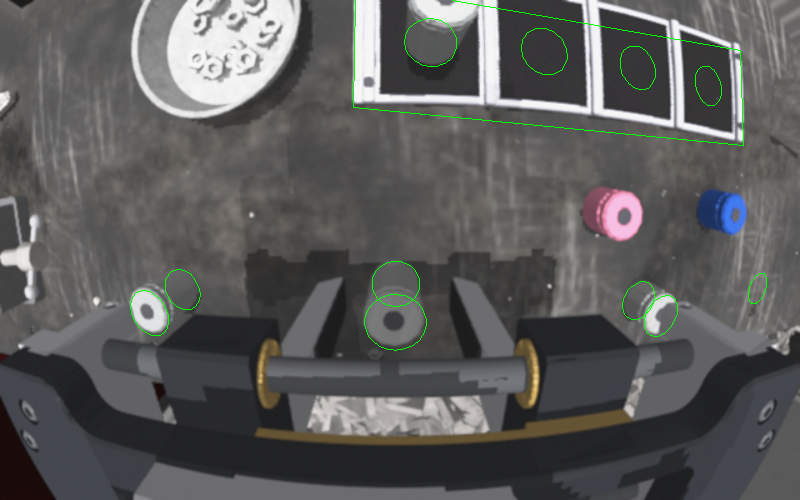

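pillar_50 is between the fingers at (395,320). I'll grip it, lift it and carry it across.

arm_command(
  plan=[
    [0,0,0,0,0],
    [0,0,0,0,0],
    [0,0,0,0,0],
    [0,0,0,0,0],
    [0,0,0,0.05,0],
    [0,0,0,0.1,0],
    [0,0.03,-0.02,0.105,0],
    [0,0.075,-0.05,0.105,0],
    [0,0.1238,-0.0823,0.105,0],
    [0,0.1238,-0.0823,0.105,0],
  ],
)

```text
time: 9.02
tool_pos: [0.6032, 0.005, 0.1214]
ee_rot: [3.138, -0.001, -1.614]
wrist_force: [-0.9, 0.4, -3.3]
width: 0.0255
```

arm_command(
  plan=[
    [0,0,0,-0.01,0],
    [0,0,0,-0.045,0],
    [0,0,0,-0.08,0],
    [0,0,0,-0.094,0],
    [0,0,0,-0.096,0],
    [0,0,0,-0.096,0],
    [0,0,0,-0.096,0],
  ],
)

```text
time: 9.9
tool_pos: [0.603, 0.0076, 0.0302]
ee_rot: [-3.139, -0.0, -1.611]
wrist_force: [0.0, -0.8, -2.1]
width: 0.0254
```

arm_command(
  plan=[
    [0,0,0,-0.002,0],
    [0,0,0,-0.003,0],
    [0,0,0,-0.003,0],
    [0.45,0,0,-0.003,0],
    [0.45,0,0,-0.003,0],
    [0.45,0,0,-0.003,0],
    [0.45,0,0,0.03,0],
    [0.45,0,0,0.085,0],
    [0.5,0,0,0.115,0],
    [0.5,0,0,0.115,0],
  ],
)

```text
time: 11.15
tool_pos: [0.6039, 0.0075, 0.1471]
ee_rot: [-3.134, -0.0, -1.611]
wrist_force: [0.1, -0.2, -0.4]
width: 0.0469
```

```bash
python3 - <<'E'
from h import *
o=robot.get_obs(); print(o["tool_pos"]);s=optics.snapshot("wrist"); overlay(s,o,allitems()+[circ(*BAY["62"],.068),circ(*BAY["50"],.056)],"pics/w5.png")
E
```

```text
[0.60389601 0.00754818 0.14707891]
```

View pics/w5.png

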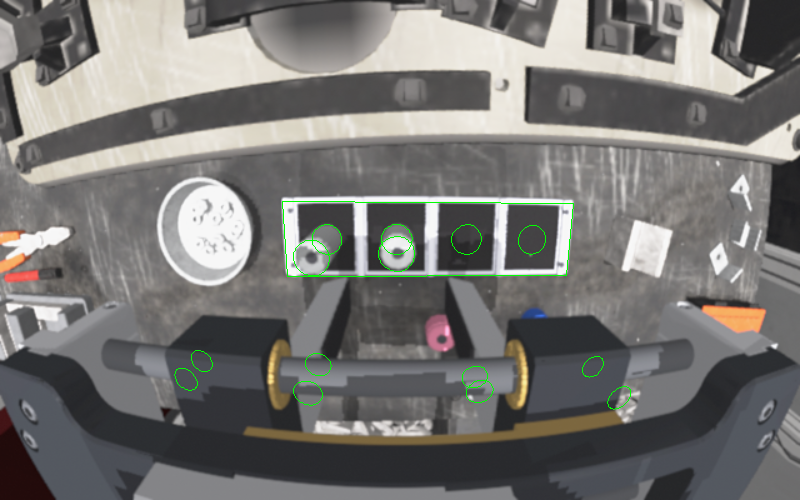

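pillar_50 is standing in the second bay. Next is pillar_38.

arm_command(
  plan=[
    [0.55,-0.025,0.043,0,0],
    [0.55,-0.05,0.086,0,0],
    [0.55,-0.075,0.129,0,0],
    [0.55,-0.1,0.171,0,0],
    [0.55,-0.125,0.2137,0,0],
    [0.55,-0.125,0.2137,0,0],
    [0.55,-0.125,0.2137,-0.02,0],
    [0.55,-0.125,0.2137,-0.07,0],
    [0.55,-0.125,0.2137,-0.08,0],
    [0.55,-0.125,0.2137,-0.08,0],
  ],
)

```text
time: 12.45
tool_pos: [0.4763, 0.2205, 0.0622]
ee_rot: [3.139, -0.001, -1.611]
wrist_force: [0.1, -0.2, -0.6]
width: 0.0519
```

```bash
python3 - <<'E'
from h import *
o=robot.get_obs(); print(o["tool_pos"],o["joint_positions"]);s=optics.snapshot("wrist"); overlay(s,o,allitems(),"pics/w6.png")
E
```

```text
[0.47634146 0.22047659 0.06220582] [ 3.25671587e-01  1.07874575e-01  1.63785834e+00 -3.34779439e-04
  1.39912167e+00  1.93720350e+00]
```

View pics/w6.png

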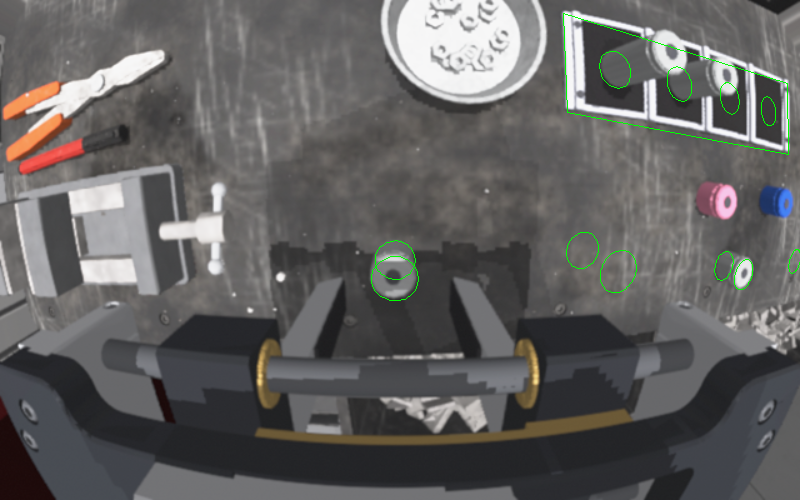

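pillar_38 is lined up at (395,275). I'll go down, grip and lift.

arm_command(
  plan=[
    [0.55,0,0,-0.03,0],
    [0.55,0,0,-0.047,0],
    [0.55,0,0,-0.047,0],
    [0.55,0,0,-0.047,0],
    [0,0,0,-0.047,0],
    [0,0,0,-0.047,0],
    [0,0,0,-0.047,0],
    [0,0,0,-0.047,0],
  ],
)

```text
time: 13.5
tool_pos: [0.4772, 0.2218, 0.017]
ee_rot: [-3.141, 0.001, -1.611]
wrist_force: [0.6, 0.6, 2.4]
width: 0.0255
```

arm_command(
  plan=[
    [0,0,0,0.06,0],
    [0,0,0,0.115,0],
    [0,0.02,-0.046,0.12,0],
    [0,0.04,-0.091,0.12,0],
    [0,0.061,-0.137,0.12,0],
    [0,0.082,-0.183,0.12,0],
    [0,0.102,-0.228,0.12,0],
    [0,0.1226,-0.2739,0.12,0],
    [0,0.1226,-0.2739,0.12,0],
    [0,0.1226,-0.2739,0.12,0],
  ],
)

```text
time: 14.75
tool_pos: [0.5988, -0.0522, 0.1355]
ee_rot: [3.139, 0.001, -1.611]
wrist_force: [-0.9, 1.2, -2.1]
width: 0.0254
```

arm_command(
  plan=[
    [0,0,0,-0.02,0],
    [0,0,0,-0.06,0],
    [0,0,0,-0.095,0],
    [0,0,0,-0.109,0],
    [0,0,0,-0.112,0],
    [0,0,0,-0.112,0],
    [0,0,0,-0.112,0],
  ],
)

```text
time: 15.62
tool_pos: [0.6007, -0.0526, 0.0265]
ee_rot: [-3.138, -0.001, -1.61]
wrist_force: [-0.6, 0.1, -1.3]
width: 0.0255
```

arm_command(
  plan=[
    [0,0,0,-0.002,0],
    [0,0,0,-0.0025,0],
    [0,0,0,-0.0025,0],
    [0.45,0,0,-0.0025,0],
    [0.45,0,0,-0.0025,0],
    [0.45,0,0,-0.0025,0],
    [0.45,0,0,0.03,0],
    [0.45,0,0,0.085,0],
    [0.5,0,0,0.115,0],
    [0.5,0,0,0.115,0],
  ],
)

```text
time: 16.88
tool_pos: [0.6014, -0.0529, 0.143]
ee_rot: [-3.135, -0.001, -1.611]
wrist_force: [0.5, 0.2, -0.7]
width: 0.0469
```

```bash
python3 - <<'E'
from h import *
o=robot.get_obs(); print(o["tool_pos"]);s=optics.snapshot("wrist"); overlay(s,o,allitems()+[circ(*BAY["62"],.068),circ(*BAY["50"],.056),circ(*BAY["38"],.044)],"pics/w7.png")
E
```

```text
[ 0.60144574 -0.05286063  0.14298886]
```

View pics/w7.png

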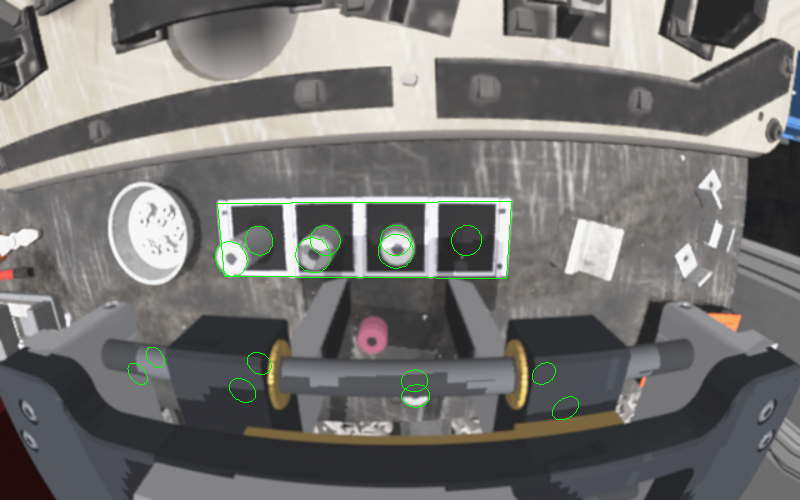

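pillar_38 is in the third bay. Now pillar_26, the grey one, not the pink.

arm_command(
  plan=[
    [0.55,-0.047,-0.004,0,0],
    [0.55,-0.095,-0.008,0,0],
    [0.55,-0.1423,-0.0122,0,0],
    [0.55,-0.1423,-0.0122,0,0],
    [0.55,-0.1423,-0.0122,-0.04,0],
    [0.55,-0.1423,-0.0122,-0.08,0],
    [0.55,-0.1423,-0.0122,-0.08,0],
    [0.55,-0.1423,-0.0122,-0.08,0],
  ],
)

```text
time: 17.92
tool_pos: [0.4581, -0.0648, 0.0599]
ee_rot: [-3.141, -0.0, -1.61]
wrist_force: [-0.4, 0.3, 0.9]
width: 0.0516
```

```bash
python3 - <<'E'
from h import *
o=robot.get_obs(); print(o["tool_pos"]);s=optics.snapshot("wrist"); overlay(s,o,allitems(),"pics/w8.png")
E
```

```text
[ 0.45811459 -0.06478879  0.05994464]
```

View pics/w8.png

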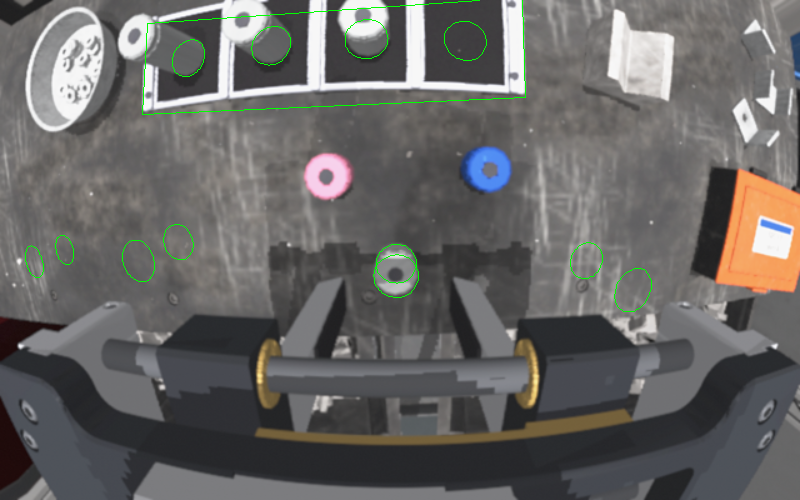

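The grey pillar_26 is lined up at (396,272). The pink decoy at (328,177) and the blue one at (488,170) are clear of the fingers.

arm_command(
  plan=[
    [0.55,0,0,-0.03,0],
    [0.55,0,0,-0.05,0],
    [0.55,0,0,-0.05,0],
    [0.55,0,0,-0.05,0],
    [0,0,0,-0.05,0],
    [0,0,0,-0.05,0],
    [0,0,0,-0.05,0],
    [0,0,0,-0.05,0],
  ],
)

```text
time: 18.98
tool_pos: [0.4575, -0.0647, 0.01]
ee_rot: [-3.141, 0.0, -1.611]
wrist_force: [-0.8, 0.2, 2.6]
width: 0.0253
```

arm_command(
  plan=[
    [0,0,0,0.055,0],
    [0,0,0,0.105,0],
    [0,0,0,0.11,0],
    [0,0.046,-0.016,0.11,0],
    [0,0.093,-0.031,0.11,0],
    [0,0.1399,-0.0473,0.11,0],
    [0,0.1399,-0.0473,0.11,0],
    [0,0.1399,-0.0473,0.11,0],
  ],
)

```text
time: 19.98
tool_pos: [0.5956, -0.1116, 0.1172]
ee_rot: [3.137, 0.001, -1.611]
wrist_force: [-0.6, -0.1, -1.0]
width: 0.0252
```

arm_command(
  plan=[
    [0,0,0,-0.02,0],
    [0,0,0,-0.06,0],
    [0,0,0,-0.09,0],
    [0,0,0,-0.1,0],
    [0,0,0,-0.102,0],
    [0,0,0,-0.102,0],
    [0,0,0,-0.102,0],
  ],
)

```text
time: 20.85
tool_pos: [0.5981, -0.1123, 0.0193]
ee_rot: [-3.139, -0.001, -1.611]
wrist_force: [-0.1, 0.2, -1.2]
width: 0.0251
```

arm_command(
  plan=[
    [0,0,0,-0.002,0],
    [0,0,0,-0.0025,0],
    [0,0,0,-0.0025,0],
    [0.45,0,0,-0.0025,0],
    [0.45,0,0,-0.0025,0],
    [0.45,0,0,-0.0025,0],
    [0.45,0,0,0.03,0],
    [0.45,0,0,0.085,0],
    [0.5,0,0,0.125,0],
    [0.5,0,0,0.125,0],
  ],
)

```text
time: 22.1
tool_pos: [0.5996, -0.1127, 0.1474]
ee_rot: [-3.133, -0.002, -1.611]
wrist_force: [0.1, -0.5, -0.3]
width: 0.0472
```

```bash
python3 - <<'E'
from h import *
o=robot.get_obs(); print(o["tool_pos"]);s=optics.snapshot("wrist"); overlay(s,o,allitems()+[circ(*BAY["62"],.068),circ(*BAY["50"],.056),circ(*BAY["38"],.044),circ(*BAY["26"],.032)],"pics/w9.png")
E
```

```text
[ 0.59959284 -0.11269987  0.14740108]
```

View pics/w9.png

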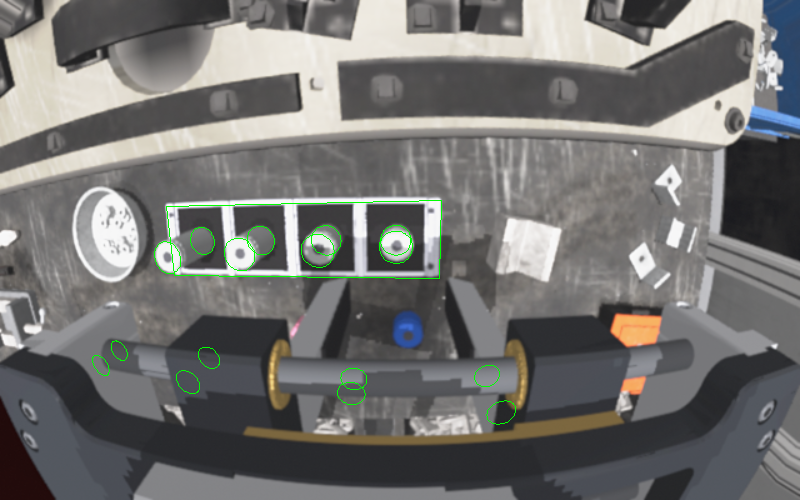

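All four pillars are standing. I'll move the arm clear and check with the fixed cameras.

arm_command(
  plan=[
    [0.5,-0.04,-0.03,0.03,0],
    [0.5,-0.08,-0.06,0.05,0],
    [0.5,-0.12,-0.09,0.05,0],
    [0.5,-0.16,-0.12,0.05,0],
    [0.5,-0.2,-0.15,0.05,0],
    [0.5,-0.22,-0.18,0.05,0],
    [0.5,-0.24,-0.22,0.05,0],
    [0.5,-0.24,-0.24,0.05,0],
    [0.5,-0.24,-0.24,0.05,0],
    [0.5,-0.24,-0.24,0.05,0],
  ],
)

```text
time: 23.4
tool_pos: [0.3576, -0.3508, 0.1916]
ee_rot: [3.141, 0.002, -1.609]
wrist_force: [-0.1, 0.3, -0.8]
width: 0.0473
```

```bash
python3 - <<'E'
from h import *
from scipy.optimize import least_squares
import pickle
S={n:optics.snapshot(n) for n in ("scene","top")}
S0,_=pickle.load(open("m0.pkl","rb"))
def disc(n,c,w=11):
    g=cv2.cvtColor(S[n]["image"],cv2.COLOR_RGB2GRAY); x,y=np.round(c).astype(int)
    p=cv2.resize(g[y-w:y+w+1,x-w:x+w+1],None,fx=8,fy=8,interpolation=cv2.INTER_CUBIC)
    m=(p>185).astype(np.uint8); nn,l,st,ce=cv2.connectedComponentsWithStats(m)
    return m,p
for n in S:
    im=S[n]["image"][:,:,::-1]; x0,y0,x1,y1=(270,120,430,320) if n=="scene" else (250,120,460,270)
    k=3.5 if n=="top" else 2.9
    a=cv2.resize(im[y0:y1,x0:x1],None,fx=k,fy=k,interpolation=cv2.INTER_CUBIC)
    b=a.copy()
    for q,h in (("62",.068),("50",.056),("38",.044),("26",.032)):
        p=proj(S[n],circ(*BAY[q],h)); cv2.polylines(a,[np.round((p-[x0,y0]+.5)*k).astype(int)],True,(0,255,0),1)
    cv2.imwrite(f"pics/end_{n}.png",a)
for nm in ("parts_dish","v_block"):
  for n in S:
    d=finder.masks_of(nm,n); print(nm,n,[(round(q["p"],2),[int(v) for v in q["extent"]]) for q in d])
# image differencing near dish / v-block
for n,R in (("top",[(250,120,296,172),(416,222,456,258)]),("scene",[(288,132,338,170),(383,264,423,308)])):
    for x0,y0,x1,y1 in R:
        a=cv2.cvtColor(S0[n]["image"],7)[y0:y1,x0:x1].astype(np.float32); b=cv2.cvtColor(S[n]["image"],7)[y0:y1,x0:x1].astype(np.float32)
        print(n,cv2.phaseCorrelate(a,b))
o=robot.get_obs();print(o["time"],o["tool_pos"])
E
```

```text
parts_dish scene [(0.19, [360, 220, 395, 265])]
parts_dish top [(0.92, [252, 126, 300, 169]), (0.42, [360, 195, 373, 207])]
v_block scene [(0.7, [384, 268, 420, 304])]
v_block top [(0.92, [417, 225, 452, 257])]
top ((-0.00010212625020500354, -0.0034617497395217356), 0.9992441857624569)
top ((-0.024201590227750813, -0.0002941955165560728), 0.985473188261191)
scene ((-0.9292791459517424, -1.0259803804122747), 0.21652650904655457)
scene ((-0.049785808135425214, 0.500085840998743), 1.0015741320451101)
23.7 [ 0.35749056 -0.35137581  0.19271837]
```

View pics/end_top.png

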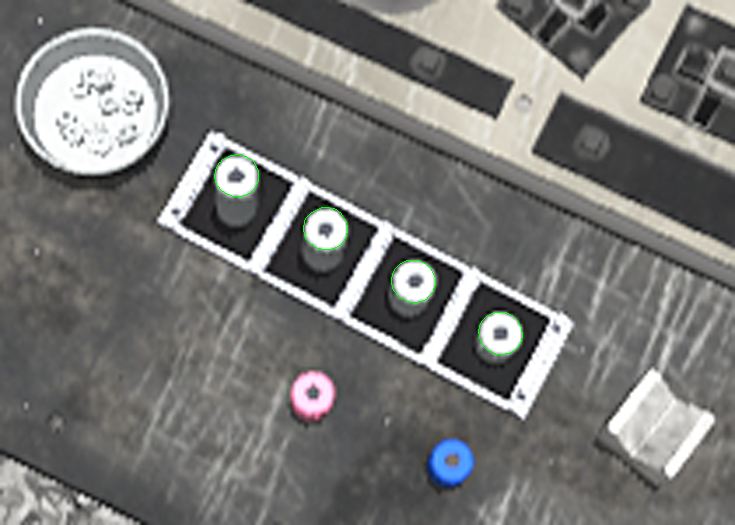

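View pics/end_scene.png

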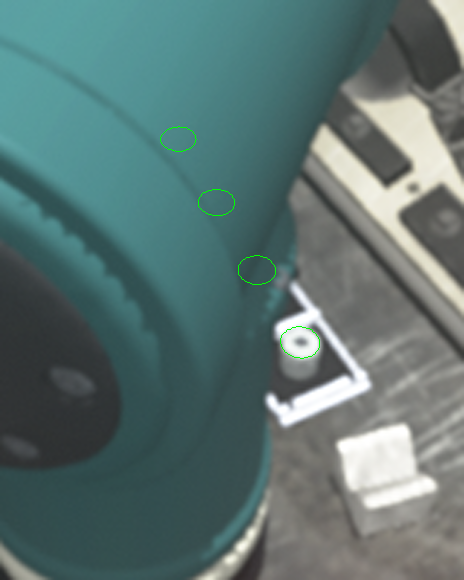

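In the top view all four tops sit on the predicted circles at the bay centres. The dish and V-block show no shift. The arm blocks most of the scene view, but pillar_26 is visible and matches. I'm handing in now.

```bash
python3 -c "
from bench import robot
print(robot.close_job()); print(robot.get_obs()['time'])"
```

```text
the job is handed in; nothing more can be done
None
the job is handed in; nothing more can be done
```

I placed all four pillars in the rack in the order 62, 50, 38, 26 mm from the dish end and handed the job in at about 24 s. `close_job` gives no verdict, so this rests on my own checks.

- **Pillars:** in the last top view all four stand upright, and their tops match the predicted circles at the bay centres to about 1 pixel (roughly 2 mm). The wrist picture taken after each placing agreed.
- **Dish and V-block:** comparing the top view before and after showed a shift of less than 0.03 pixel for both.
- **Check that failed:** the scene camera's final check was mostly useless, because the retracted arm hid the dish and three of the pillars. Only pillar_26, which matched, and the V-block were visible. The V-block moved half a pixel in that view, which is negligible.

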